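# Clamp the dressing stone in the screw fixture

### The job

Get the dressing stone ready for use in the grey screw fixture: slide it along the bed, without lifting it, between the guide rails until its end is right up against the end stop, then turn the T-handle clockwise (seen from above) until the foot has come down on the stone and the resistance rises, and give it about a quarter turn more so that the stone is firmly clamped. Do not overtighten, as the stone would crack, and leave the felt wheel, the granite tile, the pin spanner and the marker pen lying where they are.

Things in the scene. Friction and masses are not known exactly. Their poses are not given: they have to be found in the camera images.
- fixture: Bolted-down grey clamp fixture; origin on the table under the vertical screw's axis, z up, +y the feed direction to the end stop. Base plate 130 mm (x), 10 mm thick, y = -285 to +65 mm; its top is the bed. Grey bridge on two posts at x = -59 to 59, y = -17 to 17 mm, top 80 mm above the table, 87 mm at the screw boss in the middle. Handle and foot are described apart.
- seat (a point): Where the middle of the seated stone belongs: on the bed's centre line, 30 mm before the screw axis, 22 mm above the table. Axes as the fixture's (+y feed direction).
- stop_face (a point): Middle of the end stop's face, 45 mm beyond the screw axis; the stop is a steel block 20 mm high. Two steel rails 12 mm high, 52 mm apart, guide the stone over the last 105 mm before this face; over the 40 mm before that they flare out to about 95 mm apart.
- stone_mid (a point): Centre of the loose dressing stone, a dark grey bar 48 mm wide (x), 150 mm long (y) and 24 mm high, about 0.3 kg. It starts lying on the bed, its leading end in the mouth of the flare 120 to 155 mm short of the stop, up to 0.09 rad askew.
- handle_mid (a point): Middle of the T-handle's bar, on the vertical screw axis; x along the bar, z up. Level steel rod 10 mm thick through a dark hub 22 mm across (12 mm above and below the rod's middle), a black ball 18 mm across at each end. Nothing stands above it. It is 121 mm above the table when the foot touches the stone and sinks 4 mm per radian.
- handle_end (a point): Centre of the black ball at one end of the T-handle's bar, 56 mm from the screw axis; the other ball is opposite.
- foot_face (a point): Middle of the underside of the round pressure foot (28 mm across, black rubber face) that the screw lowers onto the stone; it does not turn. A stiff spring stands between foot and screw. The top of the stone on the bed is 34 mm above the table.
- handle (a joint): Turn of the T-handle in rad, growing clockwise seen from above (tightening). The foot sinks 4 mm per rad and touches the stone at about 3.0; the handle stays where it is left. Before that the bar needs a steady push of about 3 to 7 N, 42 mm from the axis; then the push grows by about 2 N and the clamping force by about 25 N per rad. 14 N is firm, over 62 N cracks the stone. End of thread at 6.2.
- foot: The pressure foot itself (origin as point foot_face).
- stone: The dressing stone (origin at the centre of its underside; axes as point stone_mid).
- felt_wheel: Cream felt wheel, 60 mm across, 25 mm high, lying beside the fixture: leave it.
- tile: Grey granite sample tile 56 x 56 x 10 mm, lying beside the fixture: leave it.
- spanner: Dark pin spanner 42 x 165 x 11 mm, lying on the robot's side of the fixture: leave it.
- pen: Black marker pen 128 mm long, 17 mm thick, lying beside the fixture: leave it.
Not all that is in view belongs to the job. Of the things that look like the stone, the larger one is meant.

How it is judged (in metres and radians):
On the way, in this order (a step that is already met when the one before it is completed fails the run):
1. the stone lies between the rails with its end against the stop, the foot not yet on it (y of stone_mid in the frame of seat above -0.005 m and x of stone_mid in the frame of seat between -0.006 and 0.006 m and angle between the y axis of stone_mid and the y axis of seat, either way round below 0.06 rad and angle between stone_mid's own z axis and vertical below 0.05 rad and contact force between foot and stone below 1 N), for 0.1 s.
2. the foot presses the stone (contact force between foot and stone above 14 N), for 0.2 s.
At the end, for the whole second after the job is handed in: The stone lies flat between the rails, its end within 5 mm of the end stop, within 6 mm of the centre line and 0.06 rad of the feed direction, at rest, and the foot presses it with more than 14 N (y of stone_mid in the frame of seat above -0.005 m and x of stone_mid in the frame of seat between -0.006 and 0.006 m and angle between the y axis of stone_mid and the y axis of seat, either way round below 0.06 rad and angle between stone_mid's own z axis and vertical below 0.05 rad and contact force between foot and stone above 14 N and linear speed of stone below 0.01 m/s); the robot touches nothing.
It fails at once if the stone is overtightened (foot force above 62 N) (contact force between foot and stone above 62 N).
It fails at once if the stone is lifted off the bed (its centre more than 50 mm above the table) (height (world z) of stone_mid above 0.05 m).
It fails at once if the felt wheel, the tile, the spanner or the pen is moved more than 20 mm (distance of any of felt_wheel, tile, spanner, pen from where it was at the start of the episode above 0.02 m).
It also fails if it takes over 53 s, if anything falls off the work surface, if the arm or the gripper's body presses on something with over 40 N, if the wrist force passes 120 N, or if a joint passes its speed limit or range.

### The arm

A 6-joint arm with a two-finger parallel gripper is mounted at the origin on a cart in front of the work surface, level with it; the furniture and walls round the work are solid. World frame = base frame: x ahead of the robot, y to its left, z up, the work surface at z = 0. Lengths are in m, angles in degrees, forces in N, time in s.
With the tool pointing down it reaches from about 0.4 to 0.825 m from the base axis. Payload 7 kg.
Tool frame: the origin (TCP) lies between the finger pads; the fingertips stand 14 mm ahead of it and the grasp point (between the pads) lies 5 mm behind it (r.tips_ahead is the distance from the TCP to the fingertips, in m); z points along the fingers, y is the direction in which the jaws open and shut (so a half turn about z gives the same grasp; the last joint's range is limited). The gripper opens to 88 mm and grips with 3 to 60 N. Pads are 19 mm wide; open, the fingers measure 130 mm over their backs; the gripper's body (78 mm by 193 mm) begins 47 mm behind the grasp point.
Start: joints at [85.491, 20.546, 0.682, 0, -70.136, -16.507], TCP at [0.242, 0.63, 0.241] pointing down, gripper open.
Joint ranges: [-176.03, 176.03], [-82.01, 121.73], [-58.28, 71.71], [-173.87, 95.51], [-174.79, -0.11], [-173.66, 173.66]. Speed limits (degrees/s): [136.94, 136.94, 172.46, 180, 180, 180].

### API

Orientations are given as [roll, pitch, yaw] about the fixed x, y, z axes, in that order (R = Rz(yaw) Ry(pitch) Rx(roll)).
In Python, from plant import r gives the robot as it stands.
- The arm moves only by the tool apply_moves, never from a script. Its arguments are lists of equal length, an entry for each row: "slide": the shift along the tool's x, y, z as a fraction of full scale, a list of three; "turn": the turn, a rotation vector about the tool's x, y, z as a fraction of full scale, a list of three; "jaw": the closure, from 0 (fully open) to 1 (shut). In form: {"slide": [[dx, dy, dz], ...], "turn": [[wx, wy, wz], ...], "jaw": [jaw, ...]}. A call has 1 to 8 rows; each row shifts and turns the commanded pose from where the row before left it, along the tool's axes as they then stand; what a row does not reach is not made up. Full scale, the value 1, is 0.1 m for a shift and 1.5 rad for a turn. A row lasts 1/10 s, in which the tool goes at most 50 mm and 8.59 degrees, less where a joint would pass 70% of its speed; a pose out of reach is approached as far as the arm can. A call with a number of a shift or a turn outside -1 to 1 is refused whole. A call with a gripper value outside its range is refused whole. The fingers move at their own pace and stop on an object; "newtons" is the grip in N (left out, the last holds). Time passes only in rows, so rows that do not move let the fingers close. It gives the time, the measured TCP pose, the force and the opening at its end, in the units of the state.
- r.get_state(): the state, without advancing time (a new reading comes with each control period).
- r.capture(name): name is "scene" or "top" or "wrist"; returns a dict with "pixels" (420x560x3 uint8, blue, green, red), "depth" (420x560 float32, m along the optical axis (not along the pixel's ray), 0 where there is no reading), "fx", "fy", "cx", "cy" (pixels), "dist_coeffs" ([k1, k2, p1, p2, k3] as OpenCV has them; the pictures are not rectified), "rvec" (rotation vector, rad) and "tvec" (3), from world to camera coordinates, as OpenCV has them. Camera axes: x right, y down, z forward; pixel columns grow to the right and rows downward; lengths in m; the calibration is good to about 2 mm. A picture is of the moment at which its call begins.
- r.close_job(): hands the job in, once; it reports no verdict.
The state is a dict: "time_s": time; "joints": joint angles; "qd": joint speeds; "joint_torque": joint torques, N m; "tcp_pos": TCP position; "eef_rot": TCP orientation; "contact_force": force on the tool from outside, world axes, zero at the start; "moment": the same for the moment, N m; "gripper_width": finger opening in m.
Only numpy, scipy, OpenCV 4.12 (cv2) and the standard library are available. Lean on these libraries where they do the work, as an engineer would, in place of code of your own. Each camera call takes 0.05 s, during which the arm holds its last target.

## Working session

There is one attempt and no reset: what is moved stays moved. The work goes in short steps, Python scripts to look and compute and a tool call to move; the robot and the scene stay as the last step left them, time stands still between calls to the robot, and variables do not carry over. Pictures are saved under pics/ and viewed, and the job is handed in when it is done.

Besides the shell and the picture viewer there is one more tool, called as name(argument=value, ...) on one line, values as JSON. apply_moves: Moves the arm, as the interface text tells. Shift numbers are shares of 0.1 m and turn numbers shares of 1.5 rad, none past 1 either way. Its arguments: {"type":"object","properties":{"slide":{"type":"array"},"turn":{"type":"array"},"jaw":{"type":"array"},"newtons":{"type":"number"}},"required":["slide","turn","jaw"]}

```bash
ls; mkdir -p pics; python3 - <<'E'
from plant import r
import cv2
print(r.get_state(), r.tips_ahead)
for n in ("scene","top"):
    c=r.capture(n); cv2.imwrite(f"pics/{n}0.png",c["pixels"])
    import pickle; pickle.dump(c,open(f"{n}0.pkl","wb"))
    print(n,c["fx"],c["fy"],c["cx"],c["cy"],c["dist_coeffs"],c["rvec"],c["tvec"])
E
```

```text
pics
{'time_s': 0.0, 'joints': array([ 8.54908660e+01,  2.05921580e+01,  6.33753095e-01, -2.22078809e-02,
       -7.01340162e+01, -1.65064421e+01]), 'qd': array([-0.06692719, -0.02354744, -0.01551537,  0.07249083, -0.02068205,
       -0.05089094]), 'joint_torque': array([-2.32460166e-03, -5.82707226e+01,  2.93048573e+01,  6.99697763e+00,
        6.84289495e-03, -1.66046525e-04]), 'tcp_pos': array([0.24191904, 0.6296645 , 0.23960777]), 'eef_rot': array([ 1.79905456e+02, -6.24553303e-03, -2.10231345e+01]), 'contact_force': array([ 0.14647764,  0.18160774, -0.74258709]), 'moment': array([ 0.01292285, -0.01842915,  0.04600214]), 'gripper_width': 0.08747707562542865} 0.014
scene 396.3003645901971 396.3003645901971 285.60891931810846 206.8619779818964 [-0.09261961  0.          0.          0.          0.        ] [ 2.3140859  -0.83238168  0.3105434 ] [-0.44934433  0.32548487  0.67377567]
top 514.5561198253924 514.5561198253924 288.5301498552403 221.59610521638734 [0.02710929 0.         0.         0.         0.        ] [ 2.18528641 -2.15393744  0.10032031] [0.00144228 0.58963739 0.93188845]
```

View pics/scene0.png

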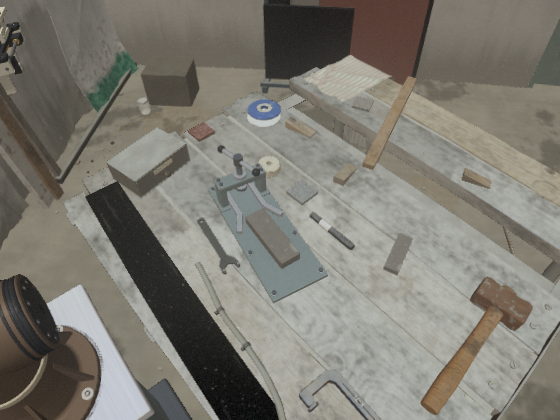

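View pics/top0.png

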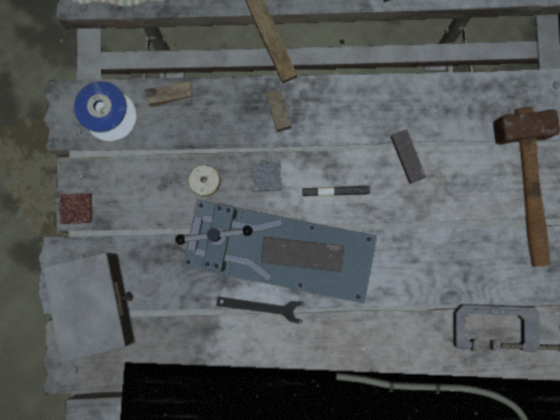

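The stone candidates in the top view are the bar on the bed at (302,254) and a smaller grey bar at (408,156). The one on the bed is larger and starts where the description says, so I choose it. Next I check it in a close crop.

```bash
cat > h.py <<'E'
import numpy as np,cv2,pickle
def ray(c,px):
    K=np.array([[c["fx"],0,c["cx"]],[0,c["fy"],c["cy"]],[0,0,1]])
    p=cv2.undistortPoints(np.array(px,float).reshape(-1,1,2),K,np.array(c["dist_coeffs"],float)).reshape(-1,2)
    R=cv2.Rodrigues(np.array(c["rvec"],float))[0]; t=np.array(c["tvec"],float).ravel()
    d=np.c_[p,np.ones(len(p))]@R; o=-R.T@t
    return o,d
def onz(c,px,z):
    o,d=ray(c,px); return o+d*((z-o[2])/d[:,2])[:,None]
def depthpt(c,px):
    o,d=ray(c,px); px=np.array(px).reshape(-1,2).astype(int)
    return o+d*c["depth"][px[:,1],px[:,0]][:,None]
def proj(c,P):
    K=np.array([[c["fx"],0,c["cx"]],[0,c["fy"],c["cy"]],[0,0,1]])
    return cv2.projectPoints(np.array(P,float).reshape(-1,1,3),np.array(c["rvec"],float),np.array(c["tvec"],float),K,np.array(c["dist_coeffs"],float))[0].reshape(-1,2)
E
python3 - <<'E'
from h import *
c=pickle.load(open("top0.pkl","rb"))
im=c["pixels"][185:315,165:390]
cv2.imwrite("pics/topcrop.png",cv2.resize(im,None,fx=3.5,fy=3.5,interpolation=cv2.INTER_CUBIC))
print(onz(c,[[280,210],[302,254]],0.03))
E
```

```text
[[ 0.61095075  0.02620518  0.03      ]
 [ 0.52948243 -0.01587273  0.03      ]]
```

View pics/topcrop.png

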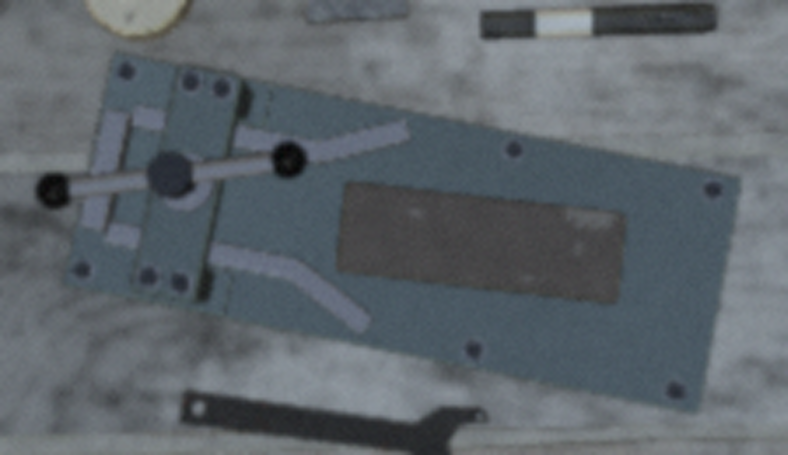

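The crop confirms the stone. It is a dark bar about 80x26 px with its corners near crop (345,182), (627,212), (617,302) and (338,270). The plate corners are at (113,52), (740,178), (697,412) and (66,287), and the handle balls are at (53,190) and (289,160).

```bash
python3 - <<'E'
from h import *
c=pickle.load(open("top0.pkl","rb"))
f=lambda q:np.array(q,float)/3.5+[165,185]-0.36
P=onz(c,f([(113,52),(740,178),(697,412),(66,287)]),0.010)[:,:2]
print("plate",P.round(4)); L=lambda A,i,j:np.linalg.norm(A[i]-A[j])
print("sides",L(P,0,1),L(P,1,2),L(P,2,3),L(P,3,0))
yd=(P[0]+P[3]-P[1]-P[2]);yd/=np.linalg.norm(yd); xd=np.array([yd[1],-yd[0]])
ctr=P.mean(0); o=ctr+yd*0.110
print("feed",yd,np.degrees(np.arctan2(yd[1],yd[0])),"axis",o)
S=onz(c,f([(345,182),(627,212),(617,302),(338,270)]),0.034)[:,:2]
print("stone sides",L(S,0,1),L(S,1,2),L(S,2,3),L(S,3,0))
sc=S.mean(0); sd=(S[0]+S[3]-S[1]-S[2]); sd/=np.linalg.norm(sd)
print("stone",sc,np.degrees(np.arctan2(sd[1],sd[0])),"fix",(sc-o)@xd,(sc-o)@yd)
# colour refine
im=cv2.GaussianBlur(c["pixels"],(3,3),0).astype(int)
m=((im[...,2]-im[...,0])>-3)&(im.sum(2)<270)
roi=np.zeros(m.shape,bool); roi[230:275,255:350]=1
m=(m&roi).astype(np.uint8); m=cv2.morphologyEx(m,cv2.MORPH_CLOSE,np.ones((5,5)))
cs=max(cv2.findContours(m,0,2)[0],key=cv2.contourArea); r_=cv2.minAreaRect(cs); print(r_)
b=onz(c,cv2.boxPoints(r_),0.034)[:,:2];print(b.mean(0))
B=f([(53,190),(289,160),(170,174)])
for z in (.121,.127,.133):
    q=onz(c,B,z);print(z,q[:,:2].round(4).tolist(),L(q,0,1), "mid fix",(q[:2,:2].mean(0)-o)@xd,(q[:2,:2].mean(0)-o)@yd)
    d=q[0,:2]-q[1,:2];print(" barang",np.degrees(np.arctan2(d[1],d[0])))
for p in B: print(depthpt(c,[p]))
for p in f([(480,240),(150,130)]): print("d",depthpt(c,[p]))
# scene check
s=pickle.load(open("scene0.pkl","rb"))
W=[[*p,.01] for p in P]+[[*p,.034] for p in S]+[[*o,.121]]
print(proj(s,W).round(0).tolist())
v=s["pixels"].copy()
for p in proj(s,W): cv2.circle(v,tuple(int(a) for a in p),2,(0,0,255),-1)
cv2.imwrite("pics/scchk.png",cv2.resize(v[130:310,190:350],None,fx=3.3,fy=3.3))
E
```

```text
plate [[ 0.6313  0.1857]
 [ 0.5673 -0.1562]
 [ 0.4416 -0.1329]
 [ 0.5032  0.2069]]
sides 0.3478164686380702 0.12782075403629184 0.34534692355580277 0.12981554003249846
feed [0.18125631 0.98343589] 79.55705515393194 axis [0.55576535 0.13401632]
stone sides 0.1497253216545819 0.04759578233690573 0.1475359342302527 0.046521742651656636
stone [ 0.53009289 -0.01620545] 84.53737223239808 fix 0.001981425240676307 -0.15238677556437225
((301.9197998046875, 253.93174743652344), (79.15994262695312, 24.186138153076172), 6.709836959838867)
[ 0.52954003 -0.01554313]
0.121 [[0.5487, 0.1917], [0.5648, 0.0788], [0.5572, 0.1358]] 0.1140335186354657 mid fix 0.000743076588643402 0.0014166778709261793
 barang 98.08959347419291
0.127 [[0.5484, 0.1904], [0.5643, 0.0783], [0.5568, 0.1349]] 0.11324119642417915 mid fix 0.000496989447987865 0.00045126668832095663
 barang 98.0895934741929
0.133 [[0.548, 0.1891], [0.5638, 0.0778], [0.5564, 0.134]] 0.11244887421289264 mid fix 0.0002509023073324322 -0.0005141444942842185
 barang 98.08959347419291
[[0.54770666 0.18805213 0.13798696]]
[[0.56329129 0.07721518 0.13984837]]
[[0.55595785 0.13312424 0.13896492]]
d [[ 0.53079593 -0.0153698   0.03387701]]
d [[0.58769405 0.16229831 0.02173059]]
[[254.0, 170.0], [327.0, 272.0], [273.0, 299.0], [208.0, 188.0], [262.0, 207.0], [300.0, 251.0], [281.0, 262.0], [245.0, 216.0], [238.0, 162.0]]
```

View pics/scchk.png

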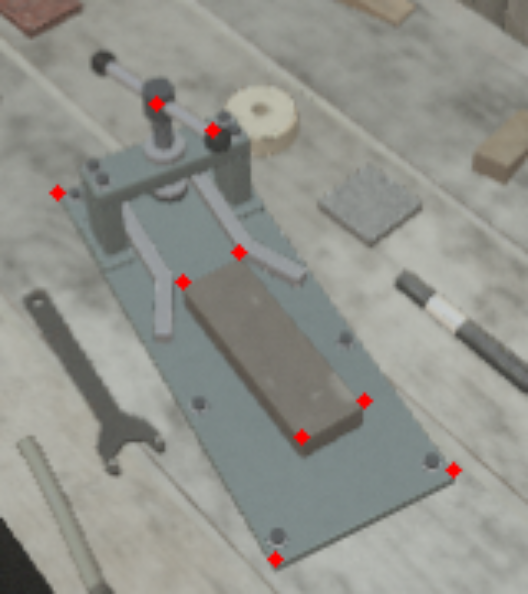

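Positions agree with the given sizes: the plate measures 346x129 mm and the stone 149x47 mm. The screw axis is at (0.556, 0.134) and the feed direction is 79.6°. The stone is 5° askew with its rear end 227 mm before the axis. I'll rotate the tool first so the jaws lie across the feed.

apply_moves(slide=[[0, 0, 0], [0, 0, 0], [0, 0, 0], [0, 0, 0], [0, 0, 0], [0, 0, 0], [0, 0, 0], [0, 0, 0]], turn=[[0, 0, 0.0924], [0, 0, 0.0924], [0, 0, 0.0924], [0, 0, 0.0924], [0, 0, 0.0924], [0, 0, 0.0924], [0, 0, 0.0924], [0, 0, 0.0924]], jaw=[0.88, 0.88, 0.88, 0.88, 0.88, 0.88, 0.88, 0.88], newtons=20)

```text
time_s: 0.9
tcp_pos: [0.242, 0.6298, 0.24]
eef_rot: [180.0, -0.1, -84.9]
contact_force: [-0.1, -0.2, 0.7]
gripper_width: 0.0288
```

apply_moves(slide=[[0, 0, 0], [0, 0, 0], [0, 0, 0]], turn=[[0, 0, 0.0924], [0, 0, 0.0924], [0, 0, 0]], jaw=[0.88, 0.88, 0.88])

```text
time_s: 1.2
tcp_pos: [0.242, 0.6299, 0.2401]
eef_rot: [180.0, -0.0, -100.6]
contact_force: [-0.1, 0.2, -0.2]
gripper_width: 0.0113
```

```bash
python3 - <<'E'
from plant import r
s=r.get_state();print(s["joints"].round(1),s["tcp_pos"],s["eef_rot"])
E
```

```text
[ 85.5  20.6   0.7  -0.  -70.1 -96. ] [0.24201258 0.62985434 0.24006867] [ 1.79993641e+02 -4.86026078e-02 -1.00552229e+02]
```

apply_moves(slide=[[0.42, -0.25, 0], [0.42, -0.25, 0], [0.42, -0.25, 0], [0.42, -0.25, 0], [0.42, -0.25, 0], [0.42, -0.25, 0], [0.42, -0.25, 0], [0.42, -0.25, 0]], turn=[[0, 0, 0], [0, 0, 0], [0, 0, 0], [0, 0, 0], [0, 0, 0], [0, 0, 0], [0, 0, 0], [0, 0, 0]], jaw=[0.88, 0.88, 0.88, 0.88, 0.88, 0.88, 0.88, 0.88])

```text
time_s: 2.0
tcp_pos: [0.3781, 0.2615, 0.2407]
eef_rot: [-180.0, 0.0, -100.1]
contact_force: [1.7, 0.7, 0.1]
gripper_width: 0.0103
```

apply_moves(slide=[[0.42, -0.25, 0], [0.42, -0.25, 0], [0.42, -0.25, 0], [0.42, -0.25, 0], [0.42, -0.25, 0], [0.42, -0.25, 0], [0.42, -0.25, 0], [0.42, -0.25, 0]], turn=[[0, 0, 0], [0, 0, 0], [0, 0, 0], [0, 0, 0], [0, 0, 0], [0, 0, 0], [0, 0, 0], [0, 0, 0]], jaw=[0.88, 0.88, 0.88, 0.88, 0.88, 0.88, 0.88, 0.88])

```text
time_s: 2.8
tcp_pos: [0.5141, -0.1053, 0.2407]
eef_rot: [-180.0, 0.0, -100.2]
contact_force: [1.0, 1.3, 0.9]
gripper_width: 0.0106
```

apply_moves(slide=[[0.1, 0, 0], [0, 0, 0]], turn=[[0, 0, 0], [0, 0, 0]], jaw=[0.88, 0.88])

```text
time_s: 3.0
tcp_pos: [0.5115, -0.1148, 0.2399]
eef_rot: [179.9, -0.0, -100.4]
contact_force: [-0.2, 0.4, -0.1]
gripper_width: 0.0107
```

```bash
python3 - <<'E'
from plant import r
import cv2,numpy as np,pickle
s=r.get_state();print(s["joints"].round(1),s["tcp_pos"],s["eef_rot"],s["moment"],s["gripper_width"])
p=s["tcp_pos"][:2]-[.5558,.1340];print("fix",p@[.9834,-.1813],p@[.1813,.9834])
c=r.capture("wrist");cv2.imwrite("pics/w1.png",c["pixels"]);pickle.dump(c,open("w1.pkl","wb"))
E
```

```text
[  8.8   6.4 -18.2  -0.  -65.5 -19.2] [ 0.51153101 -0.11483532  0.2398827 ] [ 1.79915166e+02 -2.11528096e-02 -1.00435583e+02] [ 0.09236719  0.01073326 -0.02621073] 0.010703952270677075
fix 0.0015797230215433833 -0.25273061961675314
```

View pics/w1.png

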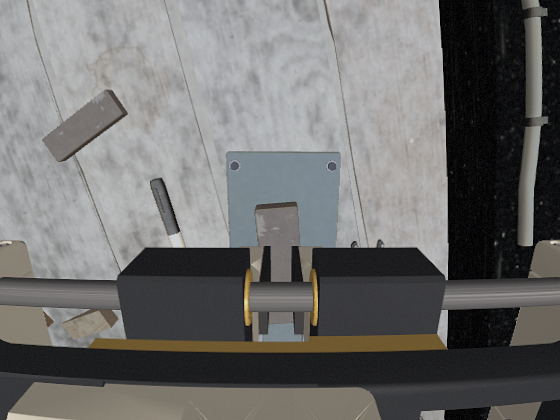

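The wrist view shows the stone's rear edge at row ~205 (columns 255-299) and the plate's rear edge at row 152. The loose decoy bar is at (85,125). I compare these with my earlier positions.

```bash
python3 - <<'E'
from h import *
c=pickle.load(open("w1.pkl","rb"))
o=np.array([.5558,.1340]);A=np.array([[.9834,.1813],[-.1813,.9834]])
print("stone rear",((onz(c,[[255,208],[299,203]],.034)[:,:2]-o)@A).round(4))
print("plate rear",((onz(c,[[228,152],[340,152]],.01)[:,:2]-o)@A).round(4))
E
```

```text
stone rear [[ 0.0301 -0.2285]
 [-0.0183 -0.2342]]
plate rear [[ 0.0612 -0.2872]
 [-0.0651 -0.2873]]
```

Agrees within 2-4 mm, with 9 mm clearance behind the stone. Descend to tips at 17 mm.

apply_moves(slide=[[0, 0, 0.4], [0, 0, 0.4], [0, 0, 0.4], [0, 0, 0.4], [0, 0, 0.3], [0, 0, 0.19], [0, 0, 0]], turn=[[0, 0, 0], [0, 0, 0], [0, 0, 0], [0, 0, 0], [0, 0, 0], [0, 0, 0], [0, 0, 0]], jaw=[0.88, 0.88, 0.88, 0.88, 0.88, 0.88, 0.88])

```text
time_s: 3.75
tcp_pos: [0.5101, -0.1118, 0.0294]
eef_rot: [179.7, -0.1, -100.2]
contact_force: [0.0, -0.0, -0.0]
gripper_width: 0.0106
```

apply_moves(slide=[[-0.1, 0, 0], [-0.1, 0, 0], [-0.1, 0, 0], [-0.1, 0, 0], [-0.1, 0, 0], [-0.1, 0, 0]], turn=[[0, 0, 0], [0, 0, 0], [0, 0, 0], [0, 0, 0], [0, 0, 0], [0, 0, 0]], jaw=[0.88, 0.88, 0.88, 0.88, 0.88, 0.88])

```text
time_s: 4.35
tcp_pos: [0.5231, -0.0532, 0.032]
eef_rot: [-180.0, 0.0, -100.4]
contact_force: [-0.4, -3.3, 2.8]
gripper_width: 0.0103
```

```bash
python3 - <<'E'
from plant import r
import cv2,numpy as np,pickle
s=r.get_state();print(s["tcp_pos"],s["eef_rot"],s["contact_force"],s["gripper_width"])
p=s["tcp_pos"][:2]-[.5558,.1340];print("fix",p@[.9834,-.1813],p@[.1813,.9834])
for n in("top","scene"):
    c=r.capture(n);pickle.dump(c,open(n+"2.pkl","wb"))
    v=c["pixels"][185:315,165:390] if n=="top" else c["pixels"][130:310,190:350]
    cv2.imwrite(f"pics/{n}2.png",cv2.resize(v,None,fx=3.2,fy=3.2,interpolation=2))
E
```

```text
[ 0.52311356 -0.05320389  0.03201324] [-1.79973975e+02  3.91568860e-03 -1.00409282e+02] [-0.40642584 -3.2988616   2.80790273] 0.010259490173751728
fix 0.0017962223304157157 -0.19002236115504734
```

View pics/scene2.png

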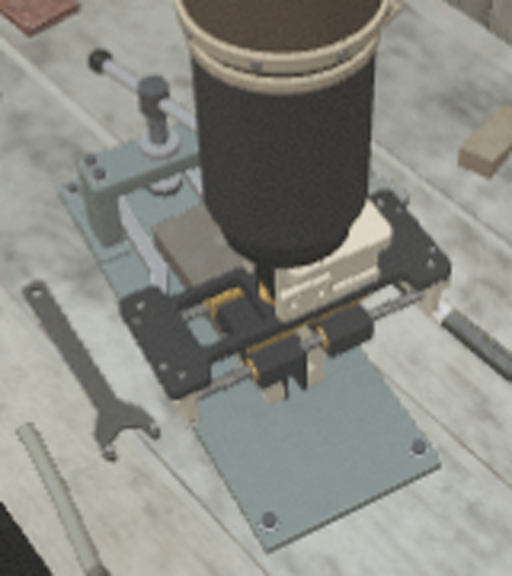

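View pics/top2.png

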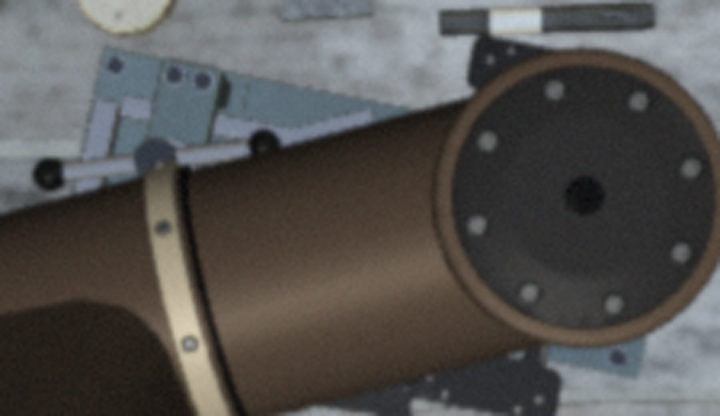

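The push is working: force about 3 N, and the stone moved into the flare. The wrist cylinder could meet the near handle ball at the end of the push, so I lean the tool back 15° (tips leading) and continue.

apply_moves(slide=[[0, 0, 0], [0, 0, 0], [-0.0966, 0, 0.0259], [-0.0966, 0, 0.0259], [-0.0966, 0, 0.0259], [-0.0966, 0, 0.0259], [-0.0966, 0, 0.0259]], turn=[[0, -0.0875, 0], [0, -0.0875, 0], [0, 0, 0], [0, 0, 0], [0, 0, 0], [0, 0, 0], [0, 0, 0]], jaw=[0.88, 0.88, 0.88, 0.88, 0.88, 0.88, 0.88])

```text
time_s: 5.15
tcp_pos: [0.5297, -0.0044, 0.0297]
eef_rot: [179.7, 13.7, -100.4]
contact_force: [-3.3, -5.1, 2.9]
gripper_width: 0.0102
```

```bash
cat > st.py <<'E'
from plant import r
import numpy as np
s=r.get_state();print(s["time_s"],s["tcp_pos"].round(4),s["eef_rot"].round(2),"F",s["contact_force"].round(1),"M",s["moment"].round(3),s["gripper_width"].round(4),"q",s["joints"].round(1))
p=s["tcp_pos"][:2]-[.5558,.1340];print("fix",(p@[.9834,-.1813]).round(4),(p@[.1813,.9834]).round(4))
E
python3 st.py; python3 - <<'E'
from plant import r
import cv2,pickle
c=r.capture("scene");pickle.dump(c,open("scene3.pkl","wb"))
cv2.imwrite("pics/scene3.png",cv2.resize(c["pixels"][130:310,190:350],None,fx=3.2,fy=3.2,interpolation=2))
E
```

```text
Traceback (most recent call last):
  File "st.py", line 3, in <module>
    s=r.get_state();print(s["time_s"],s["tcp_pos"].round(4),s["eef_rot"].round(2),"F",s["contact_force"].round(1),"M",s["moment"].round(3),s["gripper_width"].round(4),"q",s["joints"].round(1))
                                                                                                                                           ^^^^^^^^^^^^^^^^^^^^^^^^
AttributeError: 'float' object has no attribute 'round'
```

View pics/scene3.png

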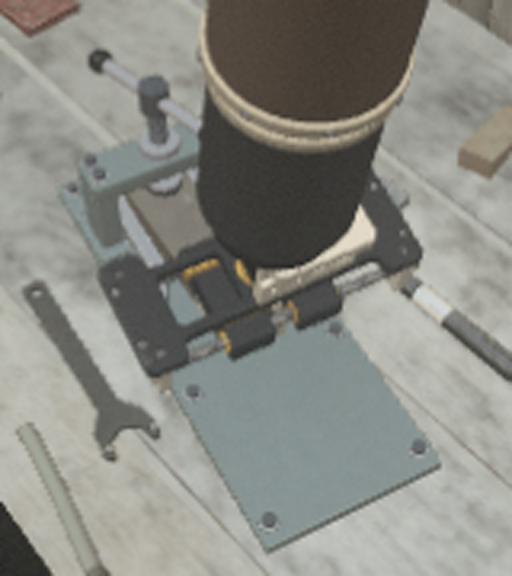

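apply_moves(slide=[[-0.04, 0, 0.01], [-0.04, 0, 0.01], [-0.04, 0, 0.01], [-0.04, 0, 0.01], [-0.03, 0, 0.007]], turn=[[0, 0, 0], [0, 0, 0], [0, 0, 0], [0, 0, 0], [0, 0, 0]], jaw=[0.88, 0.88, 0.88, 0.88, 0.88])

```text
time_s: 5.7
tcp_pos: [0.5331, 0.0138, 0.0294]
eef_rot: [179.7, 13.7, -100.5]
contact_force: [-4.0, -3.9, 2.2]
gripper_width: 0.0108
```

```bash
sed -i 's/s\["gripper_width"\].round(4)/s["gripper_width"]/' st.py; python3 st.py
```

```text
5.7 [0.5331 0.0138 0.0294] [ 179.66   13.69 -100.5 ] F [-4.  -3.9  2.2] M [-2.094  1.69   0.502] 0.01077282435905526 q [ 12.3  21.  -24.8 -19.7 -40.8  -8.2]
fix -0.0005 -0.1223
```

apply_moves(slide=[[-0.02, 0, 0.005], [-0.015, 0, 0.004]], turn=[[0, 0, 0], [0, 0, 0]], jaw=[0.88, 0.88])

```text
time_s: 5.9
tcp_pos: [0.5335, 0.0168, 0.0294]
eef_rot: [179.6, 13.6, -100.5]
contact_force: [-5.4, -13.0, 4.2]
gripper_width: 0.0109
```

```bash
python3 st.py
```

```text
5.9 [0.5335 0.0168 0.0294] [ 179.64   13.65 -100.48] F [ -5.4 -13.    4.2] M [-4.622  2.044  0.566] 0.010919880920515343 q [ 12.7  21.  -24.8 -19.6 -40.8  -8.6]
fix -0.0007 -0.1193
```

apply_moves(slide=[[-0.02, 0, 0.005], [0, 0, 0]], turn=[[0, 0, 0], [0, 0, 0]], jaw=[0.88, 0.88])

```text
time_s: 6.1
tcp_pos: [0.5334, 0.0171, 0.0294]
eef_rot: [179.6, 13.5, -100.4]
contact_force: [-6.4, -16.1, 5.2]
gripper_width: 0.0104
```

```bash
python3 st.py
```

```text
6.1 [0.5334 0.0171 0.0294] [ 179.63   13.52 -100.44] F [ -6.4 -16.1   5.2] M [-5.981  2.176  0.539] 0.010411106069371985 q [ 12.8  21.  -24.9 -19.5 -40.7  -8.8]
fix -0.0008 -0.119
```

The force rose to 17 N with only 0.3 mm of travel for the last 2 mm commanded, so the stone is against the stop. Back off, straighten up and look.

apply_moves(slide=[[0.097, 0, -0.026], [0.2, 0, -0.054], [0.2, 0, -0.054], [0, 0, 0], [0, 0, 0], [0, 0, -0.4], [0, 0, -0.45], [0, 0, -0.45]], turn=[[0, 0, 0], [0, 0, 0], [0, 0, 0], [0, 0.0875, 0], [0, 0.0875, 0], [0, 0, 0], [0, 0, 0], [0, 0, 0]], jaw=[0.88, 0.88, 0.88, 0.88, 0.88, 0.88, 0.88, 0.88])

```text
time_s: 6.9
tcp_pos: [0.5264, -0.0308, 0.1621]
eef_rot: [179.7, -0.2, -100.4]
contact_force: [2.4, 0.4, 0.1]
gripper_width: 0.0108
```

apply_moves(slide=[[0.3, 0, -0.3], [0.4, 0, -0.3], [0.4, 0, 0], [0.4, 0, 0]], turn=[[0, 0, 0], [0, 0, 0], [0, 0, 0], [0, 0, 0]], jaw=[0.5, 0.35, 0.35, 0.35])

```text
time_s: 7.3
tcp_pos: [0.5003, -0.1797, 0.2231]
eef_rot: [179.9, -0.1, -100.4]
contact_force: [1.0, 0.5, 0.0]
gripper_width: 0.0371
```

```bash
python3 st.py; python3 - <<'E'
from plant import r
import cv2,pickle
for n in("top","scene"):
    c=r.capture(n);pickle.dump(c,open(n+"4.pkl","wb"))
    v=c["pixels"][185:315,165:390] if n=="top" else c["pixels"][130:310,190:350]
    cv2.imwrite(f"pics/{n}4.png",cv2.resize(v,None,fx=3.2,fy=3.2,interpolation=2))
E
```

```text
7.3 [ 0.5003 -0.1797  0.2231] [ 1.7993e+02 -1.4000e-01 -1.0044e+02] F [1.  0.5 0. ] M [ 0.109 -0.167 -0.006] 0.037111190996978974 q [  1.5   7.8 -18.9   0.1 -63.4 -12. ]
fix 0.0023 -0.3186
```

View pics/scene4.png

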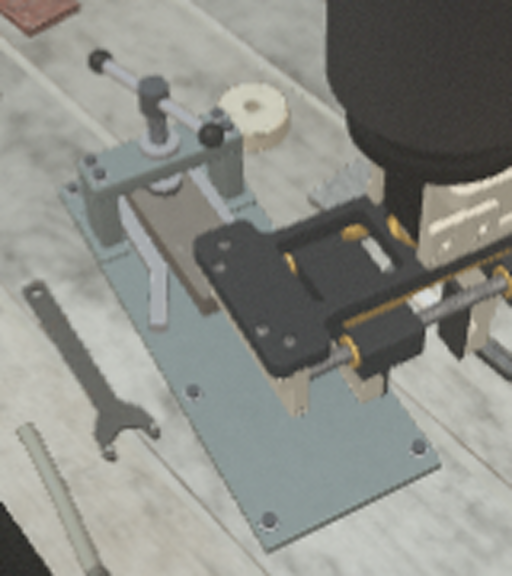

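View pics/top4.png

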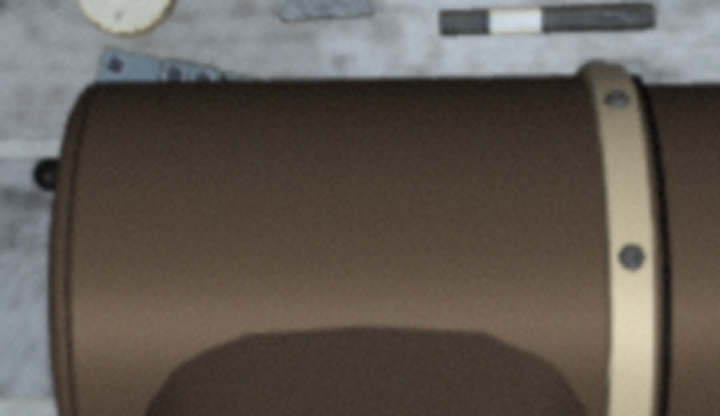

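The scene view shows the stone between the rails, with its rear-left top corner at crop (207,305) and the balls at (99,60) and (212,134). I check the seating and triangulate the handle height.

```bash
python3 - <<'E'
from h import *
s=pickle.load(open("scene4.pkl","rb"));t=pickle.load(open("top0.pkl","rb"))
o=np.array([.5558,.1340]);A=np.array([[.9834,.1813],[-.1813,.9834]])
g=lambda q:np.array(q,float)/3.2+[190,130]-.34
f=lambda q:np.array(q,float)/3.5+[165,185]-0.36
print("corner",(onz(s,g([(207,305)]),.034)[:,:2]-o)@A)
# triangulate
T=f([(53,190),(289,160)]);S=g([(99,60),(212,134)])
for a,b in zip(T,S):
    o1,d1=ray(t,[a]);o2,d2=ray(s,[b]);d1=d1[0];d2=d2[0]
    k=np.linalg.lstsq(np.c_[d1,-d2],o2-o1,rcond=None)[0]
    p1=o1+k[0]*d1;p2=o2+k[1]*d2;print((p1+p2)/2,np.linalg.norm(p1-p2))
# known refs: plate corners triang bias in scene
for q in [(57,193),(273,552),(440,466)]:
    print("plate", (onz(s,g([q]),.01)[:,:2]-o)@A)
for q in S: print("depth ball",depthpt(s,[q]))
E
```

```text
corner [[-0.02098233 -0.11464506]]
[0.54826671 0.19067163 0.12627363] 0.0003383671161007325
[0.56448267 0.07817856 0.12714815] 0.00045230904903561153
plate [[-0.06693766  0.05729789]]
plate [[-0.06414906 -0.2905358 ]]
plate [[ 0.0593723  -0.28929795]]
depth ball [[0.54281217 0.18057743 0.1360667 ]]
depth ball [[0.56058505 0.07194779 0.13431061]]
```

Handle height is 0.127 m, so q ≈ 1.5-1.6. The scene view reads about 5 mm low in y on the plate corners too, so the seating needs a better check. I clear the top camera.

apply_moves(slide=[[0.4, 0.1, 0], [0.4, 0.1, 0], [0.4, 0.1, 0], [0.4, 0.1, 0], [0.4, 0.1, 0], [0.4, 0.1, 0]], turn=[[0, 0, 0], [0, 0, 0], [0, 0, 0], [0, 0, 0], [0, 0, 0], [0, 0, 0]], jaw=[0.3, 0.3, 0.3, 0.3, 0.3, 0.3])

```text
time_s: 8.0
tcp_pos: [0.3968, -0.405, 0.2229]
eef_rot: [179.8, -0.2, -100.5]
contact_force: [0.9, 0.5, 1.0]
gripper_width: 0.0611
```

```bash
python3 st.py; python3 - <<'E'
from plant import r
import cv2,pickle
for n in("top",):
    c=r.capture(n);pickle.dump(c,open(n+"5.pkl","wb"))
    v=c["pixels"][185:315,165:315]
    cv2.imwrite(f"pics/{n}5.png",cv2.resize(v,None,fx=4.5,fy=4.5,interpolation=2))
E
```

```text
8.0 [ 0.3968 -0.405   0.2229] [ 179.77   -0.23 -100.47] F [0.9 0.5 1. ] M [ 0.069 -0.192  0.05 ] 0.06111217880768045 q [-25.6  11.2 -14.8   0.3 -64.2  15. ]
fix -0.0586 -0.5589
```

View pics/top5.png

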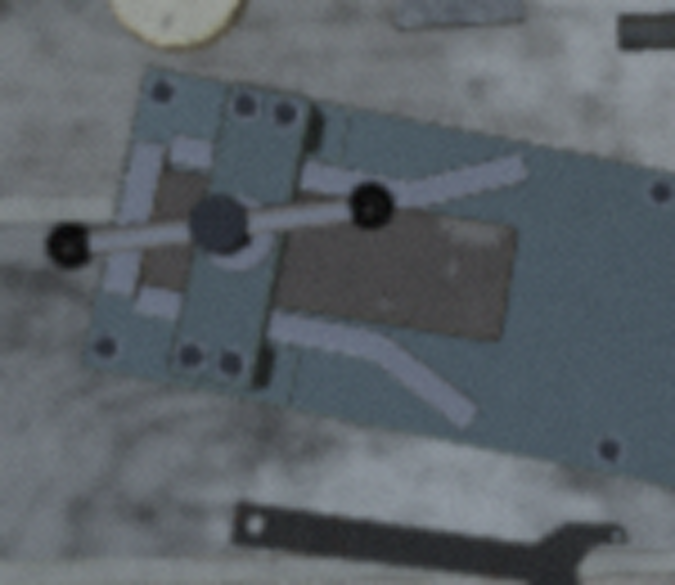

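The top view shows the stone's leading end flush with the stop (crop line (160,170)-(138,290)), parallel between the rails. The bar is at 98° with balls at (68,245) and (371,206). Next I turn the tool so the spread fingers (≈62 mm) straddle the hub, 45° ahead of the bar.

apply_moves(slide=[[0, 0, 0], [0, 0, 0], [0, 0, 0], [0, 0, 0], [0, 0, 0], [0, 0, 0], [0, 0, 0], [0, 0, 0]], turn=[[0, 0, -0.099], [0, 0, -0.099], [0, 0, -0.099], [0, 0, -0.099], [0, 0, -0.099], [0, 0, -0.099], [0, 0, -0.099], [0, 0, -0.099]], jaw=[0.28, 0.28, 0.28, 0.28, 0.28, 0.28, 0.28, 0.28])

```text
time_s: 8.85
tcp_pos: [0.3977, -0.4036, 0.2227]
eef_rot: [179.7, 0.2, -32.1]
contact_force: [-0.4, -0.6, 0.1]
gripper_width: 0.063
```

apply_moves(slide=[[0, 0, 0], [0, 0, 0], [0, 0, 0], [0, 0, 0], [0, 0, 0], [0, 0, 0], [0, 0, 0], [0, 0, 0]], turn=[[0, 0, -0.099], [0, 0, -0.099], [0, 0, -0.099], [0, 0, -0.099], [0, 0, -0.099], [0, 0, -0.099], [0, 0, -0.099], [0, 0, -0.099]], jaw=[0.28, 0.28, 0.28, 0.28, 0.28, 0.28, 0.28, 0.28])

```text
time_s: 9.65
tcp_pos: [0.3976, -0.4035, 0.2227]
eef_rot: [-180.0, 0.3, 36.0]
contact_force: [0.2, -0.2, -0.7]
gripper_width: 0.0631
```

apply_moves(slide=[[0, 0, 0], [0, 0, 0], [0, 0, 0]], turn=[[0, 0, -0.099], [0, 0, -0.099], [0, 0, 0]], jaw=[0.28, 0.28, 0.28])

```text
time_s: 9.95
tcp_pos: [0.3975, -0.4036, 0.2227]
eef_rot: [-179.9, 0.3, 52.8]
contact_force: [-0.5, -0.8, 0.6]
gripper_width: 0.0631
```

```bash
cat >> st.py <<'E'
d=np.array([.5564,.1344])-s["tcp_pos"][:2];a=np.radians(s["eef_rot"][2])
print("to axis tool dx,dy",(d@[np.cos(a),np.sin(a)]).round(4),(d@[np.sin(a),-np.cos(a)]).round(4))
E
python3 st.py
```

```text
9.95 [ 0.3975 -0.4036  0.2227] [-179.85    0.32   52.8 ] F [-0.5 -0.8  0.6] M [-0.116 -0.119 -0.04 ] 0.06307184925121735 q [-25.5  11.2 -14.8   0.3 -64.2 168.1]
fix -0.0582 -0.5574
to axis tool dx,dy 0.5246 -0.1987
```

apply_moves(slide=[[0.4, -0.15, 0], [0.4, -0.15, 0], [0.4, -0.15, 0], [0.4, -0.15, 0], [0.4, -0.15, 0], [0.4, -0.15, 0], [0.4, -0.15, 0], [0.4, -0.15, 0]], turn=[[0, 0, 0], [0, 0, 0], [0, 0, 0], [0, 0, 0], [0, 0, 0], [0, 0, 0], [0, 0, 0], [0, 0, 0]], jaw=[0.28, 0.28, 0.28, 0.28, 0.28, 0.28, 0.28, 0.28])

```text
time_s: 10.75
tcp_pos: [0.4959, -0.0746, 0.2214]
eef_rot: [-179.9, 0.3, 52.4]
contact_force: [1.4, -0.9, -0.4]
gripper_width: 0.063
```

apply_moves(slide=[[0.4, -0.15, 0], [0.4, -0.15, 0], [0.4, -0.15, 0], [0.4, -0.15, 0], [0.4, -0.15, 0], [0.04, -0.04, 0], [0, 0, 0]], turn=[[0, 0, 0], [0, 0, 0], [0, 0, 0], [0, 0, 0], [0, 0, 0], [0, 0, 0], [0, 0, 0]], jaw=[0.28, 0.28, 0.28, 0.28, 0.28, 0.28, 0.28])

```text
time_s: 11.45
tcp_pos: [0.5563, 0.1349, 0.2196]
eef_rot: [-179.8, 0.4, 52.6]
contact_force: [-0.2, -0.7, -0.5]
gripper_width: 0.0626
```

```bash
python3 st.py; python3 - <<'E'
from plant import r
import cv2,pickle
c=r.capture("wrist");pickle.dump(c,open("w6.pkl","wb"))
cv2.imwrite("pics/w6.png",c["pixels"])
E
```

```text
11.45 [0.5563 0.1349 0.2196] [-179.79    0.37   52.56] F [-0.2 -0.7 -0.5] M [-0.181 -0.058 -0.014] 0.06263501479458869 q [ 3.320e+01  1.210e+01 -1.390e+01 -1.000e-01 -6.440e+01  1.094e+02]
fix 0.0003 0.001
to axis tool dx,dy -0.0004 0.0004
```

View pics/w6.png

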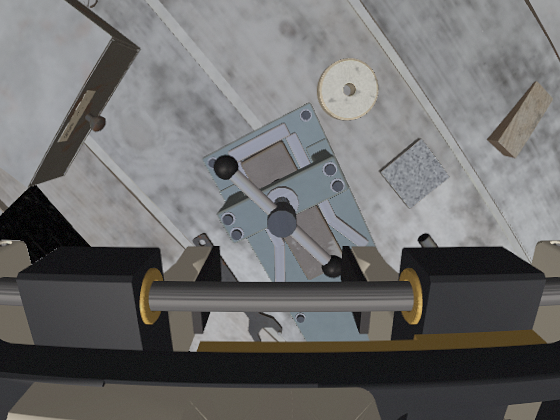

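The wrist view shows the hub at (282,217) and balls at (227,167) and (334,266). I check them against the earlier axis and bar angle.

```bash
python3 - <<'E'
from h import *
c=pickle.load(open("w6.pkl","rb"))
q=onz(c,[[227,167],[334,266]],.127);d=q[0]-q[1]
print(q,q.mean(0),np.linalg.norm(d),np.degrees(np.arctan2(d[1],d[0])))
print(depthpt(c,[[282,214],[227,167]]))
E
```

```text
[[0.54791573 0.18670408 0.127     ]
 [0.56430805 0.07515894 0.127     ]] [0.55611189 0.13093151 0.127     ] 0.11274318213295682 98.3601664500216
[[0.56035344 0.13768987 0.14016615]
 [0.5501438  0.18700405 0.1365849 ]]
```

apply_moves(slide=[[-0.015, 0.01, 0.2], [0, 0, 0.25], [0, 0, 0.2], [0, 0, 0.15], [0, 0, 0.12], [0, 0, 0.12], [0, 0, 0]], turn=[[0, 0, 0], [0, 0, 0], [0, 0, 0], [0, 0, 0], [0, 0, 0], [0, 0, 0], [0, 0, 0]], jaw=[0.28, 0.28, 0.28, 0.28, 0.28, 0.28, 0.28])

```text
time_s: 12.2
tcp_pos: [0.5548, 0.1301, 0.1147]
eef_rot: [-179.8, 0.5, 52.6]
contact_force: [-1.2, -0.2, -0.6]
gripper_width: 0.0633
```

```bash
python3 st.py; python3 - <<'E'
from plant import r
import cv2,pickle
c=r.capture("scene");pickle.dump(c,open("s7.pkl","wb"))
cv2.imwrite("pics/s7.png",cv2.resize(c["pixels"][80:260,160:320],None,fx=3.2,fy=3.2,interpolation=2))
E
```

```text
12.2 [0.5548 0.1301 0.1147] [-179.75    0.47   52.55] F [-1.2 -0.2 -0.6] M [-0.085 -0.061 -0.007] 0.0633428027290777 q [ 3.280e+01  1.750e+01 -2.170e+01 -1.000e-01 -5.130e+01  1.098e+02]
fix -0.0003 -0.004
to axis tool dx,dy 0.0044 -0.0013
```

View pics/s7.png

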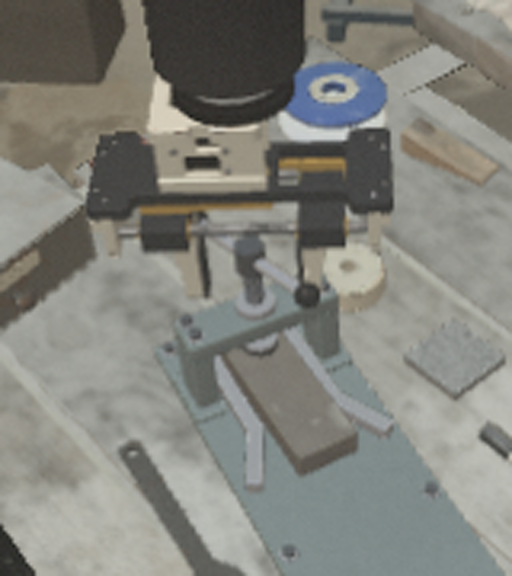

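apply_moves(slide=[[0.03, -0.01, 0], [0, 0, 0], [0, 0, 0], [0, 0, 0], [0, 0, 0], [0, 0, 0]], turn=[[0, 0, 0], [0, 0, 0.06], [0, 0, 0.06], [0, 0, 0.06], [0, 0, 0.06], [0, 0, 0.06]], jaw=[0.28, 0.28, 0.28, 0.28, 0.28, 0.28])

```text
time_s: 12.85
tcp_pos: [0.5558, 0.1339, 0.1166]
eef_rot: [-180.0, 0.5, 26.6]
contact_force: [-4.3, -0.3, -0.0]
gripper_width: 0.0631
```

```bash
python3 st.py
```

```text
12.85 [0.5558 0.1339 0.1166] [-179.97    0.47   26.65] F [-4.3 -0.3 -0. ] M [-0.223  1.312  0.257] 0.06307541357780437 q [ 33.1  17.6 -21.4  -0.1 -51.5  83.6]
fix 0.0 -0.0001
to axis tool dx,dy 0.0008 -0.0002
```

Contact: 0.26 Nm about z, consistent with a few newtons on the bar. Continuing.

apply_moves(slide=[[0, 0, 0], [0, 0, 0], [0, 0, 0], [0, 0, 0], [0, 0, 0]], turn=[[0, 0, 0.06], [0, 0, 0.06], [0, 0, 0.06], [0, 0, 0.06], [0, 0, 0.06]], jaw=[0.28, 0.28, 0.28, 0.28, 0.28])

```text
time_s: 13.35
tcp_pos: [0.5558, 0.1339, 0.1157]
eef_rot: [179.8, 0.5, 0.9]
contact_force: [0.4, -0.8, -6.4]
gripper_width: 0.0628
```

```bash
python3 st.py
```

```text
13.35 [0.5558 0.1339 0.1157] [179.81   0.46   0.86] F [ 0.4 -0.8 -6.4] M [-0.243  0.187  0.29 ] 0.06284589723280569 q [ 33.1  17.6 -21.4  -0.1 -51.4  57.8]
fix -0.0 -0.0001
to axis tool dx,dy 0.0006 -0.0005
```

apply_moves(slide=[[0, 0, 0], [0, 0, 0], [0, 0, 0], [0, 0, 0], [0, 0, 0]], turn=[[0, 0, 0.06], [0, 0, 0.06], [0, 0, 0.06], [0, 0, 0.06], [0, 0, 0.06]], jaw=[0.28, 0.28, 0.28, 0.28, 0.28])

```text
time_s: 13.85
tcp_pos: [0.556, 0.1339, 0.1157]
eef_rot: [179.6, 0.3, -24.9]
contact_force: [0.2, -1.1, -5.8]
gripper_width: 0.0632
```

```bash
python3 st.py
```

```text
13.85 [0.556  0.1339 0.1157] [179.64   0.32 -24.92] F [ 0.2 -1.1 -5.8] M [-0.329 -0.119  0.286] 0.06318473980432299 q [ 33.1  17.6 -21.4  -0.1 -51.4  32.1]
fix 0.0002 -0.0001
to axis tool dx,dy 0.0001 -0.0006
```

apply_moves(slide=[[0, 0, 0], [0, 0, 0], [0, 0, 0]], turn=[[0, 0, 0.06], [0, 0, 0.06], [0, 0, 0.06]], jaw=[0.28, 0.28, 0.28])

```text
time_s: 14.15
tcp_pos: [0.5561, 0.1338, 0.1157]
eef_rot: [179.6, 0.2, -40.4]
contact_force: [1.6, -1.7, -7.6]
gripper_width: 0.063
```

```bash
python3 st.py
```

```text
14.15 [0.5561 0.1338 0.1157] [179.57   0.2  -40.39] F [ 1.6 -1.7 -7.6] M [-0.521 -0.321  0.275] 0.06295907980904397 q [ 33.1  17.6 -21.4  -0.1 -51.4  16.6]
fix 0.0003 -0.0001
to axis tool dx,dy -0.0001 -0.0006
```

apply_moves(slide=[[0, 0, 0], [0, 0, 0], [0, 0, 0]], turn=[[0, 0, 0.06], [0, 0, 0.06], [0, 0, 0.06]], jaw=[0.28, 0.28, 0.28])

```text
time_s: 14.45
tcp_pos: [0.5561, 0.1337, 0.1157]
eef_rot: [179.5, 0.1, -55.9]
contact_force: [1.4, -2.8, -7.2]
gripper_width: 0.0631
```

```bash
python3 st.py
```

```text
14.45 [0.5561 0.1337 0.1157] [ 1.7952e+02  7.0000e-02 -5.5860e+01] F [ 1.4 -2.8 -7.2] M [-0.761 -0.478  0.296] 0.06312626297330146 q [ 33.1  17.6 -21.4  -0.1 -51.4   1.1]
fix 0.0004 -0.0002
to axis tool dx,dy -0.0004 -0.0006
```

apply_moves(slide=[[0, 0, 0], [0, 0, 0], [0, 0, 0]], turn=[[0, 0, 0.06], [0, 0, 0.06], [0, 0, 0.06]], jaw=[0.28, 0.28, 0.28])

```text
time_s: 14.75
tcp_pos: [0.556, 0.1335, 0.1156]
eef_rot: [179.5, -0.1, -71.3]
contact_force: [0.5, -1.8, -7.6]
gripper_width: 0.0631
```

```bash
python3 st.py
```

```text
14.75 [0.556  0.1335 0.1156] [ 1.7951e+02 -7.0000e-02 -7.1330e+01] F [ 0.5 -1.8 -7.6] M [-0.859 -0.478  0.324] 0.06313832132711361 q [ 33.1  17.6 -21.4  -0.1 -51.4 -14.3]
fix 0.0003 -0.0004
to axis tool dx,dy -0.0007 -0.0007
```

Torque is starting to rise (0.28 → 0.32 Nm), so the foot has touched near yaw -55°, matching the height estimate. I go on in small steps.

apply_moves(slide=[[0, 0, 0], [0, 0, 0], [0, 0, 0]], turn=[[0, 0, 0.06], [0, 0, 0.06], [0, 0, 0.06]], jaw=[0.28, 0.28, 0.28])

```text
time_s: 15.05
tcp_pos: [0.5558, 0.1335, 0.1155]
eef_rot: [179.5, -0.2, -86.8]
contact_force: [1.7, -2.4, -7.5]
gripper_width: 0.0632
```

```bash
python3 st.py
```

```text
15.05 [0.5558 0.1335 0.1155] [179.52  -0.2  -86.81] F [ 1.7 -2.4 -7.5] M [-0.777 -0.315  0.333] 0.06319908275370811 q [ 33.1  17.6 -21.5  -0.1 -51.4 -29.8]
fix 0.0001 -0.0005
to axis tool dx,dy -0.0009 -0.0006
```

apply_moves(slide=[[0, 0, 0], [0, 0, 0], [0, 0, 0]], turn=[[0, 0, 0.06], [0, 0, 0.06], [0, 0, 0.06]], jaw=[0.28, 0.28, 0.28])

```text
time_s: 15.35
tcp_pos: [0.5557, 0.1335, 0.1154]
eef_rot: [179.6, -0.3, -102.3]
contact_force: [0.6, -1.3, -8.0]
gripper_width: 0.0628
```

```bash
python3 st.py; python3 - <<'E'
from plant import r
import cv2,pickle
c=r.capture("scene");pickle.dump(c,open("s8.pkl","wb"))
cv2.imwrite("pics/s8.png",cv2.resize(c["pixels"][120:240,200:320],None,fx=4.5,fy=4.5,interpolation=2))
E
```

```text
15.35 [0.5557 0.1335 0.1154] [ 179.57   -0.33 -102.28] F [ 0.6 -1.3 -8. ] M [-0.569 -0.219  0.377] 0.06282048631535418 q [ 33.1  17.6 -21.5  -0.1 -51.4 -45.3]
fix -0.0 -0.0005
to axis tool dx,dy -0.001 -0.0005
```

View pics/s8.png

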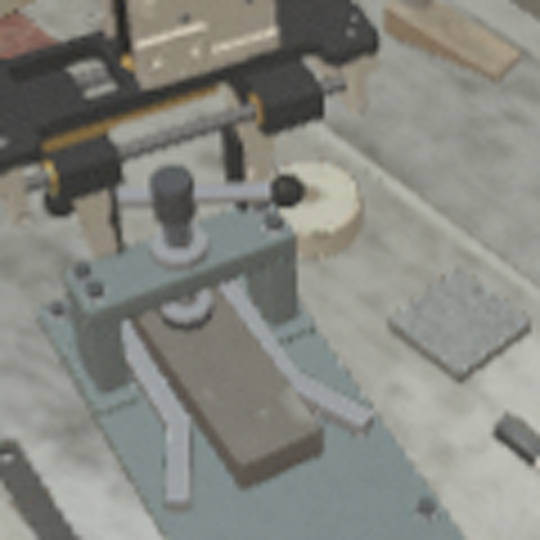

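The foot's rubber sits on the stone. The touch point is about yaw -53° (torque fit -49°, height -58°). I go 38° more, to about 1.5 rad past touch (≈38 N).

apply_moves(slide=[[0, 0, 0], [0, 0, 0], [0, 0, 0], [0, 0, 0]], turn=[[0, 0, 0.055], [0, 0, 0.055], [0, 0, 0.055], [0, 0, 0.055]], jaw=[0.28, 0.28, 0.28, 0.28])

```text
time_s: 15.8
tcp_pos: [0.5556, 0.1336, 0.1153]
eef_rot: [179.7, -0.4, -121.1]
contact_force: [-0.5, -1.5, -9.4]
gripper_width: 0.0632
```

```bash
python3 st.py
```

```text
15.8 [0.5556 0.1336 0.1153] [ 179.69   -0.45 -121.05] F [-0.5 -1.5 -9.4] M [-0.47   0.005  0.404] 0.06318643210031567 q [ 33.1  17.6 -21.5  -0.1 -51.4 -64.1]
fix -0.0001 -0.0004
to axis tool dx,dy -0.0011 -0.0003
```

apply_moves(slide=[[0, 0, 0], [0, 0, 0], [0, 0, 0], [0, 0, 0]], turn=[[0, 0, 0.055], [0, 0, 0.055], [0, 0, 0.055], [0, 0, 0.055]], jaw=[0.28, 0.28, 0.28, 0.28])

```text
time_s: 16.2
tcp_pos: [0.5556, 0.1337, 0.1153]
eef_rot: [179.8, -0.5, -140.0]
contact_force: [-1.2, -1.4, -9.7]
gripper_width: 0.0631
```

```bash
python3 st.py
```

```text
16.2 [0.5556 0.1337 0.1153] [ 179.84   -0.51 -139.96] F [-1.2 -1.4 -9.7] M [-0.195 -0.129  0.449] 0.06312433909463983 q [ 33.1  17.7 -21.5  -0.1 -51.4 -83. ]
fix -0.0002 -0.0003
to axis tool dx,dy -0.0011 0.0
```

Torque is up 0.16 Nm, about 1.5-1.9 rad past touch (roughly 40-49 N): firm and below the limit. Back off the bar, rise and look.

apply_moves(slide=[[0, 0, 0], [0, 0, 0], [0, 0, 0], [0, 0, 0], [0, 0, -0.2], [0, 0, -0.4], [0, 0, -0.4], [0, 0, 0]], turn=[[0, 0, -0.06], [0, 0, -0.06], [0, 0, -0.06], [0, 0, 0], [0, 0, 0], [0, 0, 0], [0, 0, 0], [0, 0, 0]], jaw=[0.28, 0.28, 0.28, 0.28, 0.28, 0.28, 0.28, 0.28])

```text
time_s: 17.0
tcp_pos: [0.5605, 0.1356, 0.2229]
eef_rot: [-179.9, 0.2, -124.5]
contact_force: [-0.3, 0.9, 0.1]
gripper_width: 0.0631
```

```bash
python3 st.py; python3 - <<'E'
from plant import r
import cv2,pickle
c=r.capture("scene");pickle.dump(c,open("s9.pkl","wb"))
cv2.imwrite("pics/s9.png",cv2.resize(c["pixels"][120:280,190:350],None,fx=3.7,fy=3.7,interpolation=2))
c=r.capture("wrist");pickle.dump(c,open("w9.pkl","wb"))
cv2.imwrite("pics/w9.png",c["pixels"])
E
```

```text
17.0 [0.5605 0.1356 0.2229] [-179.86    0.18 -124.45] F [-0.3  0.9  0.1] M [ 0.159 -0.163  0.006] 0.06310152411980247 q [ 33.1  11.9 -13.7   0.1 -64.1 -67.5]
fix 0.0044 0.0024
to axis tool dx,dy 0.0033 0.0027
```

View pics/s9.png

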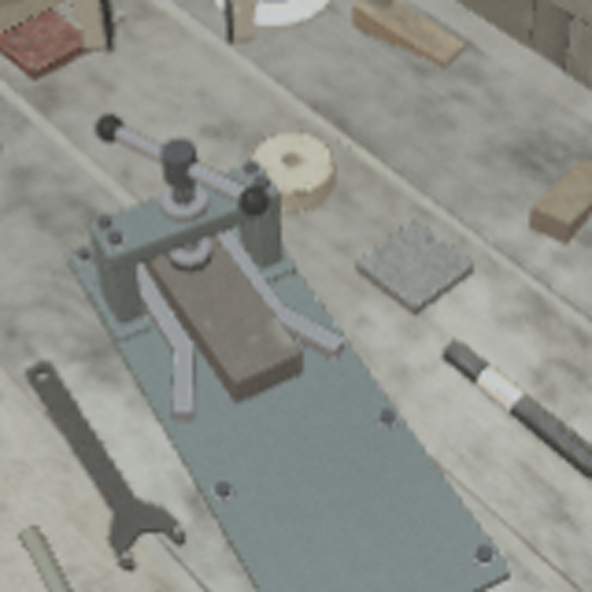

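View pics/w9.png

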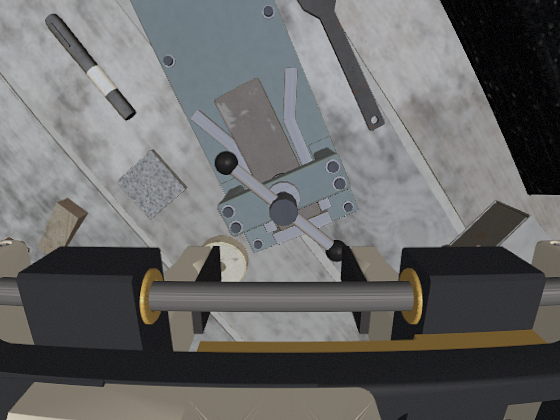

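The stone lies between the rails with the foot on it, and the stop end still looks flush. Balls are at wrist (227,162) and (338,252), and scene crop (110,127) and (254,201). I work out the final bar angle, height and seating.

```bash
python3 - <<'E'
from h import *
c=pickle.load(open("w9.pkl","rb"));s=pickle.load(open("s9.pkl","rb"))
g=lambda q:np.array(q,float)/3.7+[190,120]-.36
W=[(338,252),(227,162)];S=g([(110,127),(254,201)])
P=[]
for a,b in zip(W,S):
    o1,d1=ray(c,[a]);o2,d2=ray(s,[b]);d1=d1[0];d2=d2[0]
    k=np.linalg.lstsq(np.c_[d1,-d2],o2-o1,rcond=None)[0]
    p1=o1+k[0]*d1;p2=o2+k[1]*d2;P.append((p1+p2)/2);print(P[-1],np.linalg.norm(p1-p2))
d=P[0]-P[1];ang=np.degrees(np.arctan2(d[1],d[0]));print(np.linalg.norm(d),ang,"turned rad",np.radians(98.2-(ang-180)))
o=np.array([.5560,.1335]);A=np.array([[.9834,.1813],[-.1813,.9834]])
q=(onz(c,[(215,100),(259,79)],.034)[:,:2]-o)@A;print("stone rear",q)
E
```

```text
[0.54028869 0.18748295 0.11621928] 0.0014794304900548295
[0.57021475 0.07811537 0.11618564] 0.00038860407623037024
0.11338799997152144 105.30315690981095 turned rad 3.0176191782278066
stone rear [[ 0.02504663 -0.10499847]
 [-0.0215462  -0.10493497]]
```

```bash
python3 -c "
from plant import r
print(r.close_job())"
```

```text
the job is handed in; nothing more can be done
None
```

The dressing stone is seated against the end stop and clamped, and the job was handed in at about 17 s of the 53 s allowed. No verdict was reported.

**Seating:** I pushed the stone along the bed from behind with the fingertips until the force rose to about 17 N with almost no further travel. In the last wrist view its rear end measures 105 mm before the screw axis, which is the seated value. It is square to within a few milliradians and centred to about 2 mm. A scene-camera reading taken before clamping put it about 10 mm short. That camera was also 4–8 mm off on the plate corners, and the top view showed the end flush with the stop.

**Clamping:** I turned the T-handle about 3.0 rad clockwise with the spread fingers. The foot force was not measured directly, so these are three estimates of how far the handle went past first touch:

| Source | Turn past touch | Approx. force |
|---|---|---|
| Turn angle with first handle height | 1.5 rad | 38 N |
| Torque rise (0.285 to 0.45 Nm) | 1.6–1.9 rad | 40–49 N |
| Final handle height (116.2 mm) | 1.2 rad | 30 N |

They disagree somewhat, but all lie between the 14 N needed and the 62 N that would crack the stone.

**Surroundings:** The gripper is clear above the handle and touches nothing. The felt wheel, tile, spanner and pen look unmoved in the final images, though I did not measure them.

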